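# Start the electrode stand's fixing screw with the paddle key

## Robot

A 6-joint arm with a two-finger parallel gripper is mounted at the origin on the work surface. World frame = base frame: x ahead of the robot, y to its left, z up, the work surface at z = 0. Lengths are in mm, angles in rad, forces in N, time in s.
With the tool pointing down it reaches from about 350 to 875 mm from the base axis. Payload 4.2 kg.
Tool frame: the origin (TCP) lies at the very end of the fingers, on their centre line; the grasp point (between the pads) lies 19 mm behind it; z points along the fingers, y is the line along which they close (so a half turn about z gives the same grasp; the last joint's range is limited). The gripper opens to 85 mm and grips with 20 to 120 N. Pads are 22 mm wide; open, the fingers measure 114 mm over their backs; the gripper's body (76 mm by 85 mm) begins 54 mm behind the grasp point. The pads swing forward as they close: fully open they stand 13 mm farther back than shut.
Start: joints at [-0.908, 0.385, 0.008, 0, -1.194, -0.259], TCP at [245.585, -574.706, 231.312] pointing down, gripper open.
Joint ranges: [-3.14, 3.14], [-1.21, 2.06], [-1.07, 1.41], [-3.16, 2.05], [-2.99, -0.16], [-3.1, 3.1]. Speed limits (rad/s): [2.79, 2.79, 3.14, 3.14, 3.14, 3.14].

## Interface

Orientations are given as a unit quaternion [w, x, y, z].
In Python, from rig import r gives the robot as it stands. The module is installed in compiled form; this text tells all that it offers. Calls block until the motion is done:
- r.move_ptp(position, orientation): joint-space move of the TCP to a pose.
- r.line_to(position, frame=None, rate=150, until_force=None): straight line of the TCP; frame=None keeps the orientation; rate is the mean speed in mm/s. With until_force (N) it stops when the force on the tool has changed by that much, and returns True; else False.
- r.set_joints(angles): joint-space move.
- r.open_gripper() and r.gripper_close(grip_force=None): open the fingers fully, or close them until they stop; grip_force is the grip in N (None keeps the last).
- r.wait(seconds).
- r.inverse_kinematics(position, orientation): joint angles nearest the present ones, or None.
- r.read_state(): the state.
- r.get_image(name): name is "side" or "top"; returns the picture (384x512x3 uint8, red, green, blue); there is no depth.
- r.camera_model(name): a dict with "fx", "fy", "cx", "cy" (pixels), "pose" (4x4, takes a point from camera to world coordinates). Camera axes: x right, y up, looking along -z (the intrinsics and any distortion apply to the point x, -y, -z); pixel columns grow to the right and rows downward; lengths in mm; the calibration is good to about 2 mm. A picture is of the moment at which its call begins. camera_model takes no time and is no camera call.
A pose or a line that the arm cannot do raises r.Unreachable and nothing moves.
- r.hand_in(): hands the job in; it is judged then, once.
Trained networks look in the newest picture that a camera, given by its name, has taken for a name from the list of things; names that differ only in an ending like _2 or _b are one class to them, and where a whole thing is asked for, a point or a joint stands for the part that bears it (a point fixed in the world has none). Each returns a list of dicts, best first, with "confidence" (0 to 1); they miss things now and then, are a little off and sometimes report something else, mostly with a low value. They report only what shows in the picture. A call takes as long as a camera call. They do not tell look-alikes from the thing itself.
- r.silhouettes(camera, name): "mask" (384x512 bool, what is visible of it) and "uv" ([column, row] in pixels, amid what is visible of it).
The state is a dict: "clock": time; "joint_pos": joint angles; "qvel": joint speeds; "joint_efforts": joint torques, N m; "tool_pos": TCP position; "tool_rot": TCP orientation; "wrist_force": force on the tool from outside, world axes, zero at the start; "ft_torque": the same for the moment, N m; "width": finger opening in mm; "grasp_force": force on a finger pad.
Only numpy, scipy, OpenCV 4.12 (cv2) and the standard library are available. Lean on these libraries where they do the work, as an engineer would, in place of code of your own. Each camera call takes 0.05 s, during which the arm holds its last target. There are 200 camera calls.

## Task

The fixing screw of the electrode stand stands loose in its plain pilot hole and has to cut its first thread. In the blue bin move the spanner and the scraper aside, off the red paddle key, lift the key out, set its socket over the screw's square head, then press down firmly while turning clockwise until the green band on the shank has sunk into the boss. Leave the key sitting upright on the screw, the two tools on the bench or in the bin, and do not disturb the bottles or the beaker.

Things in the scene. Friction and masses are not known exactly. Their poses are not given: they have to be found in the camera images.
- bin: Blue open bin, fixed, 220 (own x) x 360 (own y) x 75 mm high; walls and floor 5 mm. Two ledges, 12 mm wide, tops 60 mm above the bench, run along y at x = -66 and +66 mm; the key stands in the 120 mm channel between them, the loose tools lie across them. The ends, y = -120 and +120 mm, are free for laying the tools across the ledges. Origin: centre of the underside.
- key: Paddle key standing on the bin's floor, 180 g: red blade 100 mm long (own x), 14 mm thick (own y), 21 to 46 mm above its underside, on a 46 x 46 mm steel block 21 mm high. Square socket in the underside, 28 x 28 mm, 14 mm deep, sides along own x and y. Origin: centre of the underside; z up. Grip the blade across its thickness, fingertips above the block.
- spanner: Flat double-ended steel spanner lying across the bin's ledges over the key, 182 mm long (own x), 9 mm thick, 24 mm wide in the middle 110 mm and 34 mm at the ends, 140 g. Origin: centre of its underside (its centre of mass is there too).
- scraper: Flat scraper lying across the bin's ledges over the key, 178 mm long (own x): yellow handle 24 mm wide and 12 mm thick from x = -85 to +25 mm, then an aluminium blade 34 mm wide, 10 mm thick. 100 g, centre of mass about 8 mm to +x. Origin: on its underside, in the middle of its length to within 5 mm.
- stand: White electrode stand, fixed: base 240 x 150 x 22 mm (own x -85 to +155 mm) with a grey round boss 44 mm across whose top is 55 mm above the bench. A thin post rises 115 mm from the boss axis towards own +x to 175 mm height and carries an arm that leans away to +x, up to 235 mm high. Origin: under the boss, on the boss axis, at bench level.
- screw: Upright self-tapping screw, 83 mm long, can only slide and turn on the boss axis. Origin: on its axis, lower edge of the 5 mm green band, level with the boss top at the start; z up. Shank 20 mm across; flange 34 mm across at 20 to 24 mm; square brass head 24 x 24 mm (sides along own x, y) at 24 to 34 mm, then a 19 mm square step to 37 mm. Key seated: its underside is 23 mm above this origin.
- screw_depth (a joint): How far the screw has sunk, m: 0 at the start, 0.005 when the green band is just gone, stop at 0.008. Clockwise from above drives it in, 2 mm per rad once biting. It bites only while the key is pressed down with some 9 N or more (15 N is good); with less it mostly spins without sinking. Cutting takes about 0.09 N m; it does not turn back by itself.
- beaker: Glass beaker, 68 mm across, 90 mm high, on the balance. Origin: centre of the underside. Leave alone.
- amber_a: Amber bottle, 64 mm across, 140 mm high. Origin: centre of the underside. Leave alone.
- amber_b: Amber bottle, 60 mm across, 120 mm high. Origin: centre of the underside. Leave alone.
- white_bottle: White bottle, 70 mm across, 150 mm high. Origin: centre of the underside. Leave alone.
Mind the look-alikes: they are no part of the job. Leave any turquoise look-alike of the scraper alone. Leave any turquoise look-alike of the key alone.

How it is judged:
By the outcome, as a careful person would: the job done as asked, in the order asked, and still so for the second after the job is handed in, with the robot touching nothing.
It also fails if it takes over 72 s, if anything falls off the work surface, if the arm or the gripper's body presses on something with over 40 N, if the wrist force passes 120 N, or if a joint passes its speed limit or range.

## Working session

There is one attempt and no reset: what is moved stays moved. The work goes in short steps, each a Python script; the robot and the scene stay as the last script left them, time stands still between calls to the robot, and variables do not carry over. Pictures are saved under pics/ and viewed, at most 10 in all, crops included, and the job is handed in when it is done.

```bash
mkdir -p pics
python3 - <<'E'
from rig import r
import cv2,numpy as np
for n in("side","top"):
    im=r.get_image(n);cv2.imwrite(f"pics/{n}0.png",im[:,:,::-1])
    m=r.camera_model(n);print(n,{k:(np.round(v,3).tolist()) for k,v in m.items() if not isinstance(v,str)})
print(r.read_state())
E
```

```text
side {'fx': 463.74, 'fy': 463.74, 'cx': 247.926, 'cy': 188.115, 'pose': [[-0.994, 0.084, -0.063, 427.038], [-0.103, -0.675, 0.73, 866.866], [0.019, 0.733, 0.68, 1030.813], [0.0, 0.0, 0.0, 1.0]]}
top {'fx': 396.113, 'fy': 396.113, 'cx': 253.164, 'cy': 194.698, 'pose': [[0.006, 0.988, -0.153, 333.35], [-1.0, 0.006, 0.002, -142.361], [0.003, 0.153, 0.988, 1482.257], [0.0, 0.0, 0.0, 1.0]]}
{'clock': 0.1, 'joint_pos': array([-9.08411756e-01,  3.85461357e-01,  6.77406456e-03, -4.00594706e-04,
       -1.19401606e+00, -2.58584534e-01]), 'qvel': array([ 0.00048444, -0.00197227,  0.00465219,  0.00094757, -0.00180183,
        0.00144687]), 'joint_efforts': array([-4.87202869e-04, -3.93318772e+01,  1.88928884e+01,  4.19800535e+00,
       -2.60368892e-03,  5.64085525e-06]), 'tool_pos': array([ 245.36737634, -574.25815618,  230.35166525]), 'tool_rot': array([-2.56939023e-04, -2.00458648e-01,  9.79701682e-01,  9.36924283e-04]), 'wrist_force': array([-0.73179764, -0.30514804, -0.05534747]), 'ft_torque': array([-0.00471915,  0.04049837,  0.0595079 ]), 'grasp_force': 0.0, 'width': 85.474546192585}
```

View pics/side0.png

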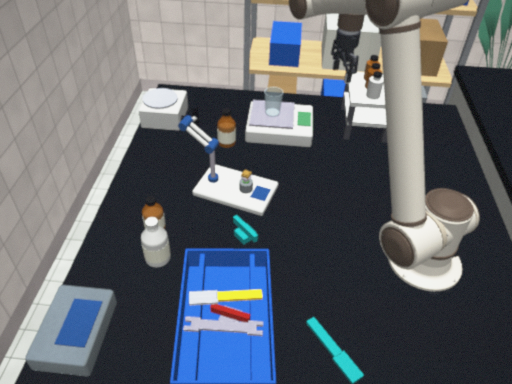

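View pics/top0.png

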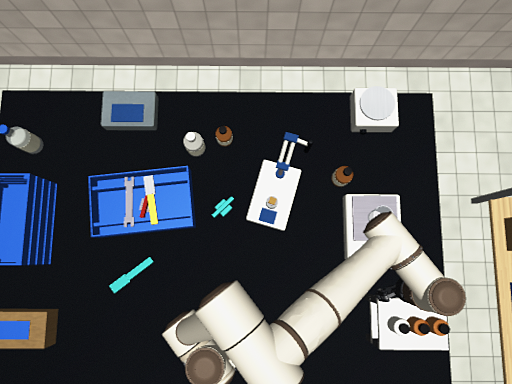

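Side view: spanner (224,326) and scraper, yellow (238,295), lie over the red key (230,312) in the blue bin. The screw is at (246,180) on the stand.
Look-alikes: for the key, red (230,312) side / (145,206) top against turquoise (245,230) / (223,206). For the scraper, yellow (238,295) / (151,200) against turquoise (335,350) / (131,275). There is also a second blue tray at (25,220) top. I choose the red key and yellow scraper.

```bash
cat > h.py <<'E'
from rig import r
import numpy as np, cv2
def ray(cam,uv):
    m=r.camera_model(cam);P=np.array(m["pose"]);uv=np.atleast_2d(uv).astype(float)
    d=np.c_[(uv[:,0]-m["cx"])/m["fx"],-(uv[:,1]-m["cy"])/m["fy"],-np.ones(len(uv))]
    return P[:3,3],d@P[:3,:3].T
def onz(cam,uv,z):
    o,d=ray(cam,uv);return (o+d*((z-o[2])/d[:,2])[:,None])[:,:2]
def proj(cam,X):
    m=r.camera_model(cam);P=np.array(m["pose"]);c=(np.atleast_2d(X)-P[:3,3])@P[:3,:3]
    return np.c_[m["cx"]+m["fx"]*c[:,0]/-c[:,2],m["cy"]+m["fy"]*c[:,1]/c[:,2]]
def tri(ua,ub):
    A=[];b=[]
    for c,u in(("side",ua),("top",ub)):
        o,d=ray(c,u);d=d[0]/np.linalg.norm(d[0]);M=np.eye(3)-np.outer(d,d);A.append(M);b.append(M@o)
    return np.linalg.lstsq(np.vstack(A),np.hstack(b),rcond=None)[0]
def rect(cam,mask,z):
    ys,xs=np.nonzero(mask);p=onz(cam,np.c_[xs,ys],z).astype(np.float32)
    (c,s,a)=cv2.minAreaRect(p)
    if s[0]<s[1]: s=s[::-1];a+=90
    return np.round(c,1),np.round(s,1),round(a,1)
def q_down(yaw):  # tool z down, tool y axis (closing) at angle yaw from world y-axis... x_tool at yaw
    from scipy.spatial.transform import Rotation as R
    x=np.array([np.cos(yaw),np.sin(yaw),0]);z=np.array([0,0,-1.]);y=np.cross(z,x)
    q=R.from_matrix(np.c_[x,y,z]).as_quat();return q[[3,0,1,2]]
E
python3 - <<'E'
from h import *
ims={n:r.get_image(n) for n in("side","top")}
Z=dict(bin=75,key=46,spanner=69,scraper=71,stand=22,screw=92)
for n,z in Z.items():
    L={c:r.silhouettes(c,n) for c in ims}
    for c in ims:
        for d in L[c]:
            print(n,c,round(d["confidence"],2),np.round(d["uv"]),d["mask"].sum(),*rect(c,d["mask"],z))
            np.save(f"m_{n}_{c}.npy",L[c][0]["mask"])
    for a in L["side"][:3]:
        for b in L["top"][:3]: print("   tri",a["uv"],b["uv"],np.round(tri(a["uv"],b["uv"])))
s=ims["side"][240:384,165:285,::-1];t=ims["top"][160:244,80:200,::-1]
cv2.imwrite("pics/crop0.png",np.hstack([cv2.resize(s,(500,600),interpolation=2),cv2.copyMakeBorder(cv2.resize(t,(300,210),interpolation=2),0,390,0,0,0)]))
cv2.imwrite("pics/crop1.png",cv2.resize(np.vstack([ims["top"][150:240,230:320,::-1],ims["side"][160:215,190:280,::-1]]),None,fx=4,fy=4,interpolation=2))
E
```

```text
bin side 0.68 [219. 334.] 10347 [528.2 260.8] [362.5 221.5] 96.4
bin top 0.89 [141. 201.] 5590 [526.3 252.9] [372.7 227.3] 96.5
   tri [219.3, 333.9] [140.7, 201.1] [538. 282. -12.]
key side 0.77 [232. 314.] 429 [516.  259.4] [97.6 39.5] 175.8
key side 0.57 [241. 233.] 433 [518.8 -11.9] [110.5  59.2] 136.5
key top 0.72 [225. 205.] 215 [510.6 -40.6] [90.2 46.9] 135.8
key top 0.56 [146. 204.] 134 [511.5 252.4] [73.3 29.1] 2.7
key top 0.35 [378. 210.] 182 [ 499.4 -601.4] [89.9 34.4] 113.9
   tri [231.6, 313.8] [224.7, 205.4] [ 559.  -11. -387.]
   tri [231.6, 313.8] [146.1, 204.5] [515. 249.  32.]
   tri [231.6, 313.8] [378.5, 210.5] [  792. -1514. -2807.]
   tri [240.7, 232.6] [224.7, 205.4] [522. -39.   6.]
   tri [240.7, 232.6] [146.1, 204.5] [494. 187. 261.]
   tri [240.7, 232.6] [378.5, 210.5] [  621.  -945. -1017.]
spanner side 0.63 [222. 328.] 970 [524.9 306.8] [181.9  38.9] 2.7
spanner top 0.85 [129. 203.] 434 [526.5 301. ] [174.4  36.2] 3.0
   tri [222.2, 327.9] [129.3, 203.4] [523. 304.  55.]
scraper side 0.91 [337. 353.] 906 [275.2 334.7] [169.3  35.1] 127.6
scraper side 0.81
[... 615 characters left out ...]
52.2, 198.2] [596. 180. 299.]
stand side 0.84 [228. 183.] 3384 [ 671.9 -340.2] [618.  250.1] 130.7
stand side 0.52 [225. 327.] 934 [529.6 279. ] [189.2  40.4] 2.4
stand top 0.73 [277. 190.] 2982 [ 622.5 -243.1] [370.2 156.9] 161.7
stand top 0.21 [141. 201.] 5518 [534.1 267.7] [387.3 240.9] 96.7
   tri [227.6, 183.1] [277.2, 190.1] [ 583. -236.   18.]
   tri [227.6, 183.1] [140.7, 201.3] [506. 170. 388.]
   tri [224.7, 327.3] [277.2, 190.1] [ 677. -288. -936.]
   tri [224.7, 327.3] [140.7, 201.3] [529. 275.  11.]
screw side 0.5 [247. 175.] 118 [ 527.7 -192.7] [59.2 33.2] 78.4
screw top 0.42 [271. 201.] 62 [ 529.9 -212.6] [28.6 28.4] 0.4
   tri [246.8, 175.4] [270.7, 200.8] [ 526. -208.   83.]
```

View pics/crop0.png

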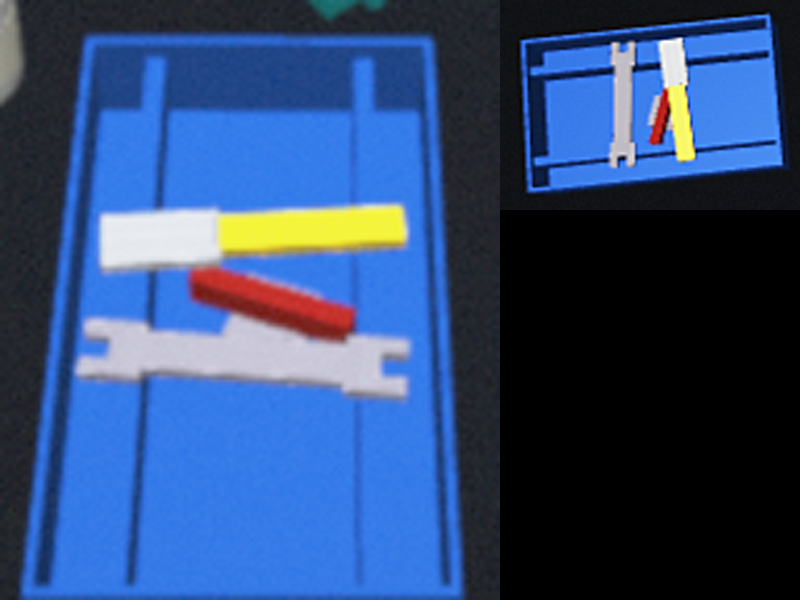

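View pics/crop1.png

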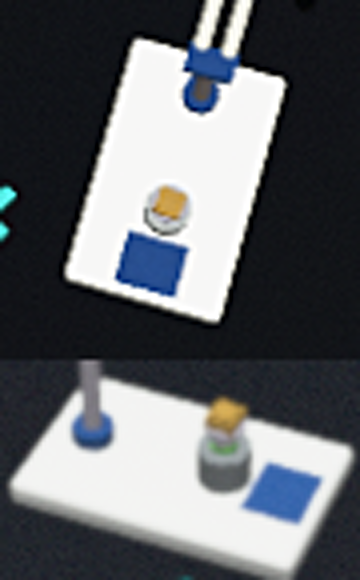

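The crops confirm the choice: a red blade on a steel block between the yellow scraper (blade toward +x) and the spanner. The screw head is at top (271,201), clear of the post. I'll move the tools now.

```bash
cat >> h.py <<'E'
def yaw_best(p,yaw):
    c=[]
    for y in(yaw,yaw+np.pi):
        q=r.inverse_kinematics(p,q_down(y))
        if q is not None: c.append((abs(q[5]),y))
    return min(c)[1]
BIN=np.array([527,256.]);BY=np.radians(6.4)
def binpt(x,y): return BIN+np.array([x*np.cos(BY)-y*np.sin(BY),x*np.sin(BY)+y*np.cos(BY)])
def S(t=""):
    s=r.read_state();print(t,"t",round(s["clock"],1),"p",np.round(s["tool_pos"],1),"j6",round(s["joint_pos"][5],2),"F",np.round(s["wrist_force"],1),"w",round(s["width"],1),"g",round(s["grasp_force"],1));return s
E
python3 - <<'E'
from h import *
s=r.read_state();p=s["tool_pos"];p[2]=400;r.line_to(p,rate=300);S("up")
y=yaw_best([525,304,150],np.radians(2.9))
r.move_ptp([525,304,140],q_down(y));S()
r.line_to([525,304,50],rate=200,until_force=15);S("down")
r.gripper_close(40);S("grip")
r.line_to([525,304,90],rate=200);S("lift")
t=binpt(0,105);r.line_to([*t,90],q_down(y+np.radians(3.5)),rate=150);S("over")
E
```

```text
up t 1.5 p [ 245.6 -574.4  399.9] j6 -0.26 F [ 0.3 -1.1 -0.6] w 85.3 g 0.0
 t 4.8 p [525.4 303.5 140.2] j6 0.83 F [ 0.1 -0.2  0.5] w 85.4 g 0.0
down t 5.5 p [525.8 304.3  50.7] j6 0.83 F [-0.3  0.4  1.5] w 85.7 g 0.0
grip t 6.0 p [525.3 304.2  50.8] j6 0.83 F [-0.8  0.3  3.6] w 23.0 g 40.0
lift t 6.4 p [525.1 304.3  90.5] j6 0.83 F [-0.7  0.2 -2.1] w 22.7 g 39.4
over t 6.9 p [514.6 360.1  89. ] j6 0.82 F [-1.2  0.3 -0.9] w 23.1 g 39.4
```

Run:
```python
from h import *
p=r.read_state()["tool_pos"];p[2]=51
r.line_to(p,rate=100,until_force=6);S("low")
r.open_gripper();p[2]=130;r.line_to(p,rate=250)
a=np.radians(9.8);c=np.array([530,222])+8*np.array([np.cos(a),np.sin(a)])
y=yaw_best([*c,120],a);r.move_ptp([*c,120],q_down(y))
r.line_to([*c,51],rate=200,until_force=15);S("down")
r.gripper_close(40);S("grip")
r.line_to([*c,90],rate=200);S("lift")
t=binpt(8,-105);r.line_to([*t,90],q_down(y-np.radians(3.4)),rate=150);S("over")
r.line_to([*t,52],rate=100,until_force=6);S("low")
r.open_gripper();r.line_to([*t,200],rate=250);S()
# clear the view a bit
r.move_ptp([480,60,250],q_down(y));
for n in("side","top"):
    im=r.get_image(n);np.save(n+"1.npy",im);cv2.imwrite(f"pics/{n}1.png",im[:,:,::-1])
s=cv2.imread("pics/side1.png")[230:384,165:285];t=cv2.imread("pics/top1.png")[160:244,80:200]
cv2.imwrite("pics/crop2.png",np.hstack([cv2.resize(s,(400,513),interpolation=2),cv2.copyMakeBorder(cv2.resize(t,(400,280),interpolation=2),0,233,0,0,0)]))
```

```text
low t 7.3 p [514.1 358.6  50.4] j6 0.81 F [-1.   0.1  4.2] w 23.1 g 40.4
down t 9.6 p [538.2 224.3  51. ] j6 1.07 F [0.3 1.1 1.1] w 85.7 g 0.0
grip t 10.1 p [538.4 223.7  51.9] j6 1.07 F [-1.  -0.7  5. ] w 23.1 g 40.0
lift t 10.5 p [538.  223.5  90.5] j6 1.07 F [-0.3  0.3 -1.4] w 23.2 g 39.4
over t 11.1 p [546.6 152.4  89.6] j6 1.12 F [-0.1  0.8 -1.3] w 22.9 g 39.4
low t 11.5 p [546.  153.3  51.5] j6 1.12 F [-0.6 -0.4  3.2] w 23.4 g 40.3
 t 12.9 p [545.6 152.2 198.7] j6 1.13 F [ 0.   0.8 -0.2] w 85.4 g 0.0
```

View pics/crop2.png

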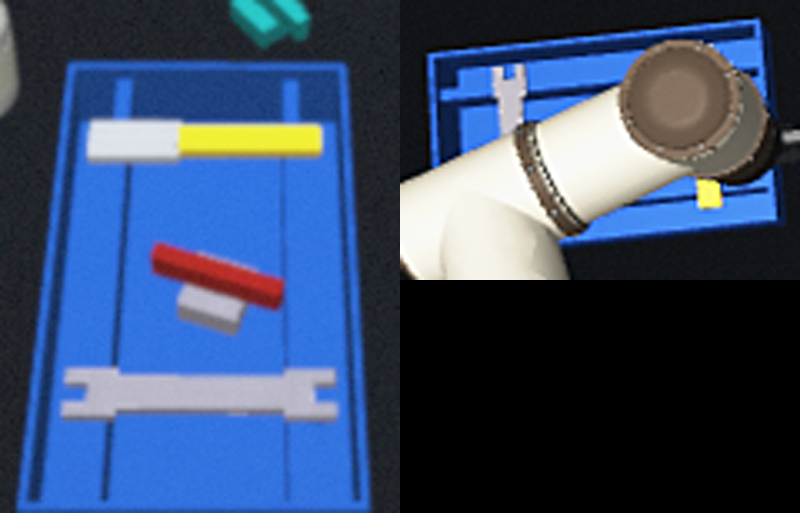

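Spanner and scraper now lie at the bin ends, and the key is clear in the side view, crop (217,275). The top view is blocked by the arm, so I'll move it away and fit the key and screw models in both views.

```bash
cat >> h.py <<'E'
from scipy.optimize import minimize
def box(x0,x1,y0,y1,z0,z1): return np.array([[x,y,z] for x in(x0,x1) for y in(y0,y1) for z in(z0,z1)],float)
def red(im):
    h=cv2.cvtColor(im,cv2.COLOR_RGB2HSV);return (((h[...,0]<8)|(h[...,0]>172))&(h[...,1]>140)&(h[...,2]>70))
def brass(im):
    h=cv2.cvtColor(im,cv2.COLOR_RGB2HSV);return (h[...,0]>10)&(h[...,0]<27)&(h[...,1]>90)&(h[...,2]>80)
def near(m,uv,rad):
    o=np.zeros_like(m);u,v=np.round(uv).astype(int);o[v-rad:v+rad,u-rad:u+rad]=m[v-rad:v+rad,u-rad:u+rad];return o
def fit(boxes,masks,p0,freez=True):
    # p=(x,y,z,yaw); per camera supersampled silhouette IoU
    K=8
    def cost(p):
        c,s=np.cos(p[3]),np.sin(p[3]);R=np.array([[c,-s,0],[s,c,0],[0,0,1]]);tot=0
        for cam,m in masks.items():
            ys,xs=np.nonzero(m);u0,v0=xs.min()-8,ys.min()-8;w,h=xs.max()-u0+9,ys.max()-v0+9
            big=np.zeros((h*K,w*K),np.uint8)
            for b in boxes:
                uv=proj(cam,b@R.T+p[:3]);q=((uv-[u0,v0]+.5)*K).astype(np.float32)
                cv2.fillConvexPoly(big,cv2.convexHull(q).round().astype(np.int32),1)
            a=cv2.resize(big.astype(np.float32),(w,h),interpolation=cv2.INTER_AREA);g=m[v0:v0+h,u0:u0+w]
            tot+=np.abs(a-g).sum()/g.sum()
        return tot
    f=(lambda v:cost(v)) if freez else (lambda v:cost([v[0],v[1],p0[2],v[2]]))
    x0=np.array(p0 if freez else [p0[0],p0[1],p0[3]],float);best=None
    st=np.array([8,8,6,.12] if freez else [8,8,.12])
    for sg in(1,-1):
        sim=np.vstack([x0]+[x0+sg*st*(np.arange(len(x0))==i) for i in range(len(x0))])
        o=minimize(f,x0,method="Nelder-Mead",options=dict(initial_simplex=sim,xatol=.05,fatol=1e-4))
        if best is None or o.fun<best.fun: best=o
    return np.round(best.x,3),round(best.fun,3)
BLADE=[box(-50,50,-7,7,21,46)]
HEAD=[box(-12,12,-12,12,24,34),box(-9.5,9.5,-9.5,9.5,34,37)]
E
python3 - <<'E'
from h import *
r.move_ptp([430,-60,300],q_down(yaw_best([430,-60,300],0)))
im={}
for n in("side","top"): im[n]=r.get_image(n);np.save(n+"2.npy",im[n])
S()
M={c:near(red(im[c]),proj(c,[515,250,30])[0],30) for c in im};print({c:M[c].sum() for c in M})
for mm in(M,{"side":M["side"]},{"top":M["top"]}): print("key",fit(BLADE,mm,[515,250,5,-.25],len(mm)>1))
I0={"side":cv2.imread("pics/side0.png")[:,:,::-1].copy(),"top":cv2.imread("pics/top0.png")[:,:,::-1].copy()}
H={c:near(brass(I0[c]),proj(c,[527,-207,88])[0],10) for c in I0};print({c:H[c].sum() for c in H})
for y0 in(0,.4,-.4):
  for mm in(H,{"side":H["side"]},{"top":H["top"]}): print("screw",fit(HEAD,mm,[527,-207,55,y0],len(mm)>1))
# stand yaw & bin
for nm,z in(("stand",0),):
    pass
E
```

```text
t 14.3 p [430.3 -59.4 299.1] j6 1.33 F [0.6 0.4 0.1] w 85.7 g 0.0
{'side': np.int64(308), 'top': np.int64(69)}
key (array([ 5.16044e+02,  2.51379e+02,  6.49700e+00, -2.19000e-01]), np.float64(1.712))
key (array([ 5.18205e+02,  2.48876e+02, -2.76000e-01]), np.float64(0.402))
key (array([ 5.15303e+02,  2.51925e+02, -1.55000e-01]), np.float64(1.258))
{'side': np.int64(62), 'top': np.int64(43)}
screw (array([ 5.27461e+02, -2.12501e+02,  6.05010e+01, -1.43000e-01]), np.float64(0.547))
screw (array([ 5.27409e+02, -2.17859e+02, -3.36000e-01]), np.float64(0.167))
screw (array([ 5.30510e+02, -2.12228e+02, -3.71000e-01]), np.float64(0.198))
screw (array([ 5.28372e+02, -2.12017e+02,  6.23130e+01,  1.81000e-01]), np.float64(0.733))Traceback (most recent call last):
  File "<stdin>", line 11, in <module>
  File "h.py", line 63, in fit
    o=minimize(f,x0,method="Nelder-Mead",options=dict(initial_simplex=sim,xatol=.05,fatol=1e-4))
    res = _minimize_neldermead(fun, x0, args, callback, bounds=bounds,
                               **options)
    fxcc = func(xcc)
    fx = function(np.copy(x), *(wrapper_args + args))
  File "h.py", line 58, in <lambda>
    f=(lambda v:cost(v)) if freez else (lambda v:cost([v[0],v[1],p0[2],v[2]]))
                                                 ~~~~^^^^^^^^^^^^^^^^^^^^^^^^
  File "h.py", line 53, in cost
    uv=proj(cam,b@R.T+p[:3]);q=((uv-[u0,v0]+.5)*K).astype(np.float32)
  File "h.py", line 10, in proj
    m=r.camera_model(cam);P=np.array(m["pose"]);c=(np.atleast_2d(X)-P[:3,3])@P[:3,:3]
ValueError: time passes only in moves, steps and waits
```

```bash
cat >> h.py <<'E'
_cm={n:r.camera_model(n) for n in("side","top")}
class _R:  # cached models for heavy fitting
    pass
def ray(cam,uv):
    m=_cm[cam];P=np.array(m["pose"]);uv=np.atleast_2d(uv).astype(float)
    d=np.c_[(uv[:,0]-m["cx"])/m["fx"],-(uv[:,1]-m["cy"])/m["fy"],-np.ones(len(uv))]
    return P[:3,3],d@P[:3,:3].T
def proj(cam,X):
    m=_cm[cam];P=np.array(m["pose"]);c=(np.atleast_2d(X)-P[:3,3])@P[:3,:3]
    return np.c_[m["cx"]+m["fx"]*c[:,0]/-c[:,2],m["cy"]+m["fy"]*c[:,1]/c[:,2]]
def soft(im,kind,uv,rad):
    f=im.astype(float);R,G,B=f[...,0],f[...,1],f[...,2]
    d=(R-np.maximum(G,B)) if kind=="red" else (R-B)
    d=near(d,uv,rad);n=d/np.maximum(R,60)      # shade-independent saturation
    pl=np.percentile(n[n>.25],80) if (n>.25).any() else 1
    n=np.clip(n/pl,0,1);n[n<.15]=0
    k=cv2.connectedComponents((n>.15).astype(np.uint8))[1];l=np.bincount(k[k>0]).argmax() if k.max() else 0
    return np.where(k==l,n,0)
E
cat > fitrun.py <<'E'
from h import *
im={n:np.load(n+"2.npy") for n in("side","top")}
I0={n:cv2.imread(f"pics/{n}0.png")[:,:,::-1].copy() for n in im}
M={c:soft(im[c],"red",proj(c,[515,250,40])[0],24) for c in im}
H={c:soft(I0[c],"brass",proj(c,[527,-210,88])[0],10) for c in im}
for nm,bx,m,p0 in(("key",BLADE,M,[515,250,5,-.25]),("screw",HEAD,H,[528,-212,55,-.3])):
    print(nm,{c:m[c].sum().round(1) for c in m})
    for mm in(m,{"side":m["side"]},{"top":m["top"]}): print(fit(bx,mm,p0,len(mm)>1))
E
python3 fitrun.py
```

```text
key {'side': np.float64(317.1), 'top': np.float64(77.6)}
(array([ 5.17118e+02,  2.50789e+02,  5.79500e+00, -2.00000e-01]), np.float64(1.407))
(array([ 5.18478e+02,  2.48648e+02, -2.86000e-01]), np.float64(0.367))
(array([ 5.15316e+02,  2.51329e+02, -1.61000e-01]), np.float64(1.012))
screw {'side': np.float64(63.3), 'top': np.float64(43.0)}
(array([ 5.28268e+02, -2.12501e+02,  5.93140e+01, -3.79000e-01]), np.float64(0.352))
(array([ 5.26750e+02, -2.17254e+02, -2.95000e-01]), np.float64(0.139))
(array([ 5.29967e+02, -2.12696e+02, -4.01000e-01]), np.float64(0.137))
```

Run:
```python
import numpy as np,cv2
t=np.load("top2.npy")[:,:,::-1];s=np.load("side2.npy")[:,:,::-1]
cv2.imwrite("pics/c3.png",np.hstack([cv2.resize(t[140:260,80:340],None,fx=2,fy=2,interpolation=2),cv2.resize(s[285:345,190:250],(240,240),interpolation=2)]))
```

```text
(no output)
```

View pics/c3.png

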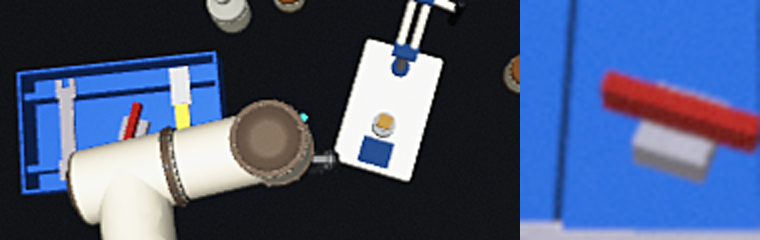

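The elbow hides half of the key in the top view, so I use the side fit: (518,249), yaw −0.29. That is good enough for the grasp. I'll lift the key, carry it above the screw, and measure it in the hand there.

Run:
```python
from h import *
a=-.286;c=[517.5,249.5]
y=yaw_best([*c,60],a)
r.move_ptp([*c,140],q_down(y))
print(r.line_to([*c,31],rate=150,until_force=10));S("down")
r.gripper_close(90);s=S("grip")
r.line_to([*c,45],rate=60);S("lift")
r.line_to([*c,200],rate=250);S()
im=r.get_image("side");np.save("side3.npy",im)
cs=[]
for k in range(-4,5):
    q=r.inverse_kinematics([528,-213,110],q_down(-.35+k*np.pi/2))
    if q is not None: cs.append((k,round(q[5],2)))
print(cs)
cv2.imwrite("pics/c4.png",cv2.resize(im[200:384,130:330],None,fx=3,fy=3,interpolation=2)[:,:,::-1])
```

```text
False
down t 16.5 p [518.3 249.8  32. ] j6 0.55 F [0.4 0.3 0.8] w 85.1 g 0.0
grip t 17.2 p [517.9 249.8  31.6] j6 0.55 F [-0.3  0.1  2.8] w 11.8 g 89.4
lift t 17.6 p [517.5 249.6  45.4] j6 0.55 F [ 1.8  1.2 -1.8] w 12.2 g 88.6
 t 18.3 p [516.1 248.8 198.1] j6 0.55 F [-0.9  0.5 -1.6] w 12.1 g 88.6
[(-4, np.float64(1.32)), (-3, np.float64(2.89)), (-2, np.float64(-1.82)), (-1, np.float64(-0.25)), (0, np.float64(1.32)), (1, np.float64(2.89)), (2, np.float64(-1.82)), (3, np.float64(-0.25)), (4, np.float64(1.32))]
```

View pics/c4.png

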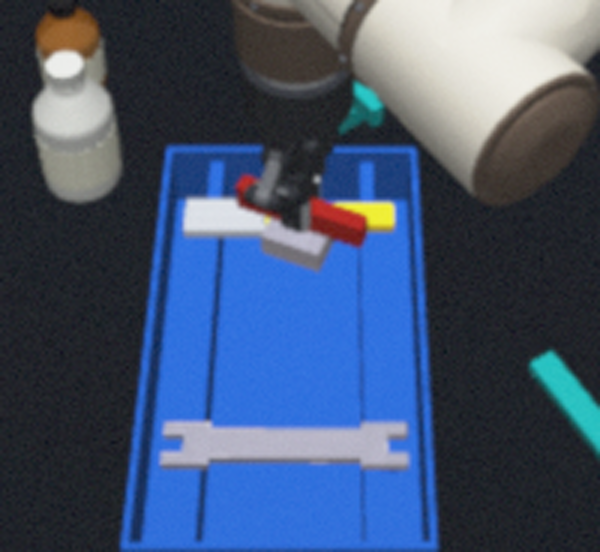

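The key is held level by the middle of its blade at about (300,205). Carrying it to hover over the screw, then measuring it there.

```bash
cat >> h.py <<'E'
def hullmask(m):
    ys,xs=np.nonzero(m>.5);h=cv2.convexHull(np.c_[xs,ys].astype(np.int32));o=np.zeros(m.shape,np.uint8);cv2.fillConvexPoly(o,h,1);return o.astype(float)
def redall(im,uv,rad):
    f=im.astype(float);d=(f[...,0]-np.maximum(f[...,1],f[...,2]))/np.maximum(f[...,0],60);return near(d,uv,rad)/.75
E
python3 - <<'E'
from h import *
im3=np.load("side3.npy")
def meas(im,tcp,zb,a):
    for c in im:
        m=hullmask(redall(im[c],proj(c,[*tcp[:2],zb+34])[0],26))
        print(c,m.sum(),fit(BLADE,{c:m},[tcp[0],tcp[1],zb,a],False),"tcp",np.round(tcp,1))
meas({"side":im3},[516.1,248.8],198.1-26.6,-.286)
a=-.34;s=r.read_state();
from scipy.spatial.transform import Rotation as R
q=s["tool_rot"];X=R.from_quat(q[[1,2,3,0]]).as_matrix()[:,0];cur=np.arctan2(X[1],X[0]);print("cur",cur)
y=a if abs(cur-a)<1.5 else a+np.pi
r.line_to([528,-213,200],q_down(y),rate=250);r.wait(.2)
im={n:r.get_image(n) for n in("side","top")}
for n in im: np.save(n+"4.npy",im[n])
s=S("hover");meas(im,s["tool_pos"],s["tool_pos"][2]-26.6,a)
cv2.imwrite("pics/c5.png",cv2.resize(np.hstack([im["side"][100:250,170:320],im["top"][130:280,200:350]]),None,fx=2.6,fy=2.6,interpolation=2)[:,:,::-1])
E
```

```text
side 479.0 (array([ 5.14992e+02,  2.45851e+02, -2.99000e-01]), np.float64(0.142)) tcp [516.1 248.8]
cur -0.28651973804388814
hover t 20.7 p [ 528.1 -212.6  200.1] j6 1.33 F [-1.1  0.2 -2.1] w 11.8 g 88.7
side 785.0 (array([ 5.29056e+02, -2.14479e+02, -3.09000e-01]), np.float64(0.576)) tcp [ 528.1 -212.6  200.1]
top 49.0 (array([ 5.31333e+02, -2.12857e+02, -3.01000e-01]), np.float64(0.965)) tcp [ 528.1 -212.6  200.1]
```

View pics/c5.png

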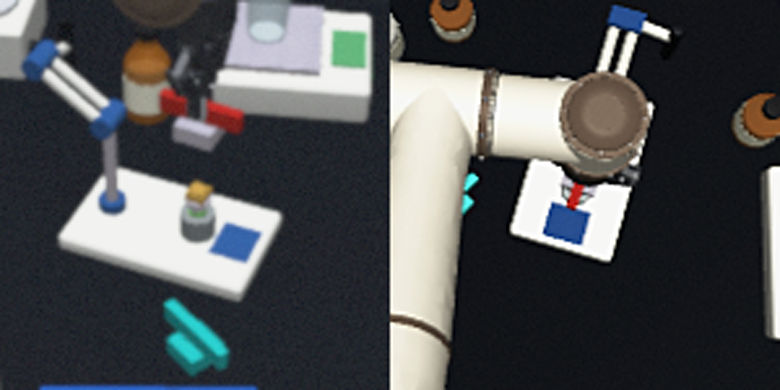

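Run:
```python
from h import *
im=np.load("side4.npy");tcp=np.array([528.1,-212.6]);zb=173.5
h=cv2.cvtColor(im,cv2.COLOR_RGB2HSV)
m=near((((h[...,0]<7)|(h[...,0]>173))&(h[...,1]>150)&(h[...,2]>60)).astype(np.uint8),proj("side",[*tcp,zb+34])[0],24)
n,k,st,_=cv2.connectedComponentsWithStats(m)
print(st[1:]);m=np.isin(k,[i for i in range(1,n) if st[i,4]>=25]).astype(float)
M=hullmask(m);print(M.sum(),"free yaw",fit(BLADE,{"side":M},[*tcp,zb,-.34],False))
H=soft(im,"brass",proj("side",[527,-215,88])[0],10);print(H.sum(),fit(HEAD,{"side":H},[527,-215,55,-.3],False))
S=hullmask(soft(np.load("side3.npy"),"red",proj("side",[516,248,205])[0],26));
```

```text
[[232 134  10  10  75]
 [250 139  14  12 112]]
308.0 free yaw (array([ 5.25091e+02, -2.13504e+02, -3.69000e-01]), np.float64(0.1))
63.59640915658471 (array([ 5.27037e+02, -2.17449e+02, -3.06000e-01]), np.float64(0.138))
```

Run:
```python
from h import *
c=np.array([529.8,-215.5]);d=np.array([.943,-.333]);n=np.array([.333,.943])
r.line_to([*c,126],rate=200)
offs=[(0,0),(0,2.5),(0,-2.5),(2.5,0),(-2.5,0),(2.5,2.5),(-2.5,2.5),(-2.5,-2.5),(2.5,-2.5)]
for a,b in offs:
    p=c+a*d+b*n
    r.line_to([*p,122],rate=80)
    hit=r.line_to([*p,103],rate=35,until_force=6);s=S(f"{a,b} {hit}")
    if s["tool_pos"][2]<108.5: break
    if s["clock"]>34: break
im={"side":r.get_image("side")}
cv2.imwrite("pics/c6.png",cv2.resize(im["side"][120:220,190:320],None,fx=5,fy=5,interpolation=2)[:,:,::-1])
```

```text
(0, 0) True t 21.8 p [ 530.6 -215.7  114.9] j6 1.33 F [-0.3  1.   5.7] w 12.1 g 89.7
(0, 2.5) True t 22.4 p [ 530.9 -213.4  114.3] j6 1.33 F [-0.6  0.7  5.4] w 11.8 g 89.7
(0, -2.5) True t 23.0 p [ 529.2 -218.   117.9] j6 1.34 F [-1.1  1.6  5.3] w 11.9 g 89.5
(2.5, 0) True t 23.6 p [ 532.1 -216.5  115. ] j6 1.33 F [-0.3  0.5  4. ] w 12.0 g 89.4
(-2.5, 0) True t 24.1 p [ 527.9 -214.8  114.9] j6 1.33 F [-2.3  0.3  5.1] w 12.1 g 89.6
(2.5, 2.5) True t 24.8 p [ 532.8 -214.1  114.9] j6 1.33 F [-0.6  0.3  5.5] w 12.0 g 89.6
(-2.5, 2.5) True t 25.5 p [ 528.  -212.3  105.1] j6 1.33 F [-1.6 -0.   5.2] w 12.1 g 89.6
```

View pics/c6.png

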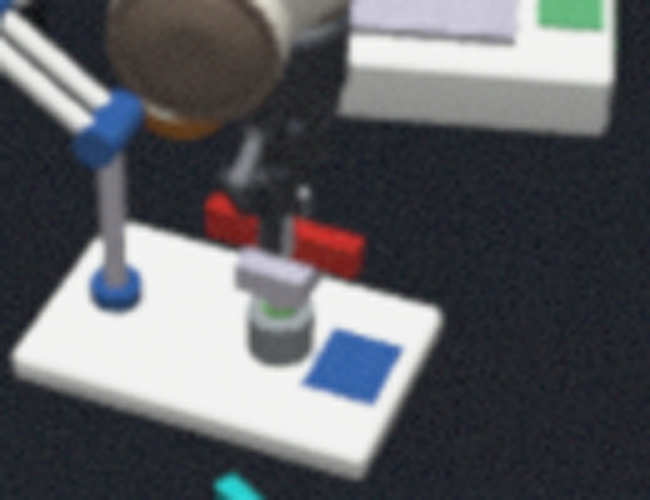

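The key is seated: TCP is at 105.1, and the image shows the block over the head with the green band at crop (280,308). Now pressing and turning clockwise under force feedback.

```bash
cat > turn.py <<'E'
from h import *
import sys
from scipy.spatial.transform import Rotation as R
def yawof(s):
    q=s["tool_rot"];X=R.from_quat(q[[1,2,3,0]]).as_matrix()[:,0];return np.arctan2(X[1],X[0])
dyaw,maxsteps,step=float(sys.argv[1]),int(sys.argv[2]),float(sys.argv[3])
s=r.read_state();p=s["tool_pos"].copy();y=yawof(s)
F=16
for i in range(8):                      # build up the press
    if s["wrist_force"][2]>13: break
    p[2]-=.6;r.line_to(p,q_down(y),rate=20);s=r.read_state()
s0=S("pressed");z0=s0["tool_pos"][2]
if len(sys.argv)>4: z0=float(sys.argv[4])
done=0
for i in range(maxsteps):
    f=s["wrist_force"]
    p[2]+=np.clip((f[2]-F)*.05,-.8,.8)-2*step*.8
    lat=f[:2]
    if np.hypot(*lat)>2: p[:2]+=np.clip(lat*.08,-.6,.6)
    y-=step;done+=step
    r.line_to(p,q_down(y),rate=8);s=r.read_state()
    print(i,"t",round(s["clock"],1),"z",round(s["tool_pos"][2],2),"cmdz",round(p[2],2),"F",np.round(s["wrist_force"],1),"Tz",round(s["ft_torque"][2],3),"j6",round(s["joint_pos"][5],2))
    if done>=dyaw or z0-s["tool_pos"][2]>6.6 or s["wrist_force"][2]>45: break
print("z0",z0,"sunk",z0-s["tool_pos"][2])
E
python3 turn.py 0.6 6 0.1
```

```text
pressed t 26.6 p [ 528.2 -212.4  104.9] j6 1.33 F [-4.4  3.3 13.2] w 12.0 g 90.9
0 t 26.8 z 104.61 cmdz 102.44 F [-4.7  2.5 12.6] Tz -0.052 j6 1.23
1 t 27.1 z 104.41 cmdz 102.12 F [-3.7  2.2 12.9] Tz -0.12 j6 1.13
2 t 27.3 z 104.22 cmdz 101.8 F [-4.2  1.7 12.1] Tz -0.103 j6 1.03
3 t 27.6 z 104.02 cmdz 101.45 F [-2.2  0.5 13.1] Tz -0.08 j6 0.93
4 t 27.8 z 103.83 cmdz 101.14 F [-4.2  1.3 13.3] Tz -0.088 j6 0.83
5 t 28.1 z 103.61 cmdz 100.85 F [-2.9  0.5 12.5] Tz -0.055 j6 0.73
z0 104.85548966741779 sunk 1.2481438561316054
```

```bash
sed -i 's/F=16/F=19/' turn.py; python3 turn.py 3.2 32 0.1 104.85 | awk 'NR%4==1||/z0/'
```

```text
pressed t 29.1 p [ 528.3 -212.4  103.6] j6 0.73 F [-4.2  3.  15.3] w 11.6 g 91.1
3 t 30.1 z 102.73 cmdz 99.77 F [-3.7  1.7 16. ] Tz -0.101 j6 0.33
7 t 31.1 z 101.92 cmdz 98.53 F [-3.1  1.6 16.8] Tz -0.117 j6 -0.07
11 t 32.1 z 101.09 cmdz 97.43 F [-1.8  1.3 17.4] Tz -0.099 j6 -0.47
15 t 33.1 z 100.26 cmdz 96.43 F [-1.7  1.4 18.1] Tz -0.077 j6 -0.87
19 t 34.1 z 99.47 cmdz 95.5 F [-1.2  0.9 17.6] Tz -0.075 j6 -1.27
23 t 35.1 z 98.64 cmdz 94.66 F [-0.8  0.9 17.4] Tz -0.106 j6 -1.67
z0 104.85 sunk 6.764581321757731
```

Run:
```python
from h import *
p=r.read_state()["tool_pos"].copy()
r.line_to(p,rate=20);S("relax")
r.open_gripper();S("open")
p[2]+=150;r.line_to(p,rate=200)
r.line_to([430,-60,330],rate=250);S()
for n in("side","top"):
    im=r.get_image(n);cv2.imwrite(f"pics/{n}9.png",im[:,:,::-1])
a=cv2.imread("pics/side9.png");
cv2.imwrite("pics/c9.png",np.hstack([cv2.resize(a[130:220,190:290],(500,450),interpolation=2),cv2.resize(a[225:384,140:290],(290,450))]))
h=cv2.cvtColor(a[130:220,190:290],cv2.COLOR_BGR2HSV)
print("green px",((h[...,0]>45)&(h[...,0]<75)&(h[...,1]>80)&(h[...,2]>60)).sum())
```

```text
relax t 36.3 p [ 527.8 -210.9   98.4] j6 -1.97 F [-1.3  0.8  7.6] w 11.6 g 89.8
open t 37.0 p [ 527.5 -210.8   98.1] j6 -1.97 F [-0.7 -0.4 -0.4] w 85.7 g 0.0
 t 38.8 p [429.9 -60.2 329.1] j6 -2.31 F [0.  0.2 1. ] w 85.2 g 0.0
green px 0
```

View pics/c9.png

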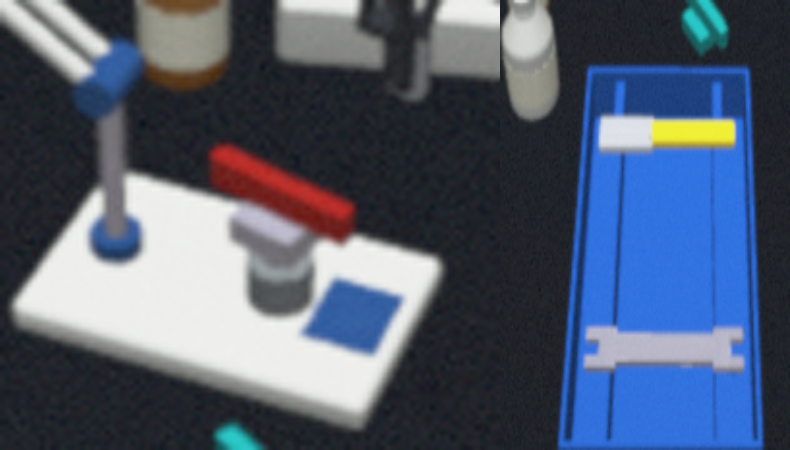

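The key sits upright on the screw at crop (280,200), no green is visible, and both tools lie in the bin.

```bash
python3 -c "
from rig import r
print(r.hand_in())"
```

```text
the job is handed in; nothing more can be done
None
```

The job is handed in: the screw sank about 6.5 mm, so the green band is in the boss. The key was left upright on it and both tools lie in the bin, with the arm clear at 39 s of the 72 s allowed; the hand-in returned no verdict.

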